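# Clear the tea caddy and flip its lid open

### The arm

A 6-joint arm with a two-finger parallel gripper is mounted at the origin on the work surface. World frame = base frame: x ahead of the robot, y to its left, z up, the work surface at z = 0. Lengths are in m, angles in rad, forces in N, time in s.
With the tool pointing down it reaches from about 0.25 to 0.85 m from the base axis. Payload 12.5 kg.
Tool frame: the origin (TCP) lies between the finger pads; the fingertips stand 17 mm ahead of it and the grasp point (between the pads) lies 2 mm behind it; z points along the fingers, y is the line along which they close (so a half turn about z gives the same grasp; the last joint's range is limited). The gripper opens to 93 mm and grips with 3 to 60 N. Pads are 15 mm wide; open, the fingers measure 128 mm over their backs; the gripper's body (75 mm by 188 mm) begins 65 mm behind the grasp point.
Start: joints at [1.101, 0.351, 1.652, -0, 1.139, -0.085], TCP at [0.206, 0.51, 0.236] pointing down, gripper open.
Joint ranges: [-2.75, 2.75], [-0.79, 2.1], [0.01, 2.65], [-1.57, 4.71], [0.07, 3.14], [-2.87, 2.87]. Speed limits (rad/s): [2.22, 2.22, 2.79, 3.14, 3.14, 3.14].

### API

Orientations are given as a rotation vector (axis times angle).
In Python, from station import arm, grab_frame, get_calibration, models gives the robot as it stands.
- The arm moves only by the tool move_arm, never from a script. Its argument "targets" is a list that holds one entry, the list of rows, each a list of 7 numbers: the closure, from -1 (fully open) to 1 (shut), then the shift along the tool's x, y, z normalised to -1 to 1, where 1 is 400 mm, then the turn, a rotation vector about the tool's x, y, z normalised to -1 to 1, where 1 is pi rad. In form: [[[hand, dx, dy, dz, rx, ry, rz], ...]]. A call has 1 to 8 rows; each row is the pose to reach, as a shift and turn from the pose commanded when the call began, along the tool's axes at that moment, turning the shorter way round; what a row does not reach only later rows make up. A row lasts 1/12 s, in which the tool goes at most 41.7 mm and 7.16 degrees, less where a joint would pass 70% of its speed; a pose out of reach is approached as far as the arm can. A call with a number of a shift or a turn outside -1 to 1 is refused whole. A call with a gripper value outside its range is refused whole. The fingers move at their own pace and stop on an object; "grip_force" is the grip in N (left out, the last holds). Time passes only in rows, so rows that repeat a pose let the fingers close. It gives the time, the measured TCP pose, the force, the opening and the grip force at its end, in the units of the state.
- arm.sense(): the state, without advancing time (a new reading comes with each control period).
- grab_frame(name): name is "side" or "top"; returns the picture (384x512x3 uint8, red, green, blue); there is no depth.
- get_calibration(name): a dict with "vertical_fov" (degrees; the focal length in pixels is half the picture's height over the tangent of half this angle, whatever the lens; pixels are square), "cx", "cy" (the principal point, pixels), "xyz" and "orientation" of the camera in the world. Camera axes: x right, y up, looking along -z (the intrinsics and any distortion apply to the point x, -y, -z); pixel columns grow to the right and rows downward; lengths in m; the calibration is good to about 2 mm. A picture is of the moment at which its call begins. get_calibration takes no time and is no camera call.
- arm.sign_off(): hands the job in; it is judged then, once.
Trained networks look in the newest picture that a camera, given by its name, has taken for a name from the list of things; names that differ only in an ending like _2 or _b are one class to them, and where a whole thing is asked for, a point or a joint stands for the part that bears it (a point fixed in the world has none). Each returns a list of dicts, best first, with "conf" (0 to 1); they miss things now and then, are a little off and sometimes report something else, mostly with a low value. They report only what shows in the picture. A call takes as long as a camera call. They do not tell look-alikes from the thing itself.
- models.cut_out(camera, name): "pixels" (384x512 bool, what is visible of it) and "position" ([row, column] as shares, 0 to 1, of the picture: columns of its width, rows of its height, amid what is visible of it).
- models.place_of(camera, name): "position" ([row, column] as shares, 0 to 1, of the picture: columns of its width, rows of its height: a listed point, or the origin of a listed thing).
The state is a dict: "time_s": time; "qpos": joint angles; "qd": joint speeds; "tau": joint torques, N m; "ee_pos": TCP position; "orientation": TCP orientation; "contact_force": force on the tool from outside, world axes, zero at the start; "wrist_torque": the same for the moment, N m; "gripper_width": finger opening in m; "finger_force": force on a finger pad.
Only numpy, scipy, OpenCV 4.12 (cv2) and the standard library are available. Lean on these libraries where they do the work, as an engineer would, in place of code of your own. Each camera call takes 0.05 s, during which the arm holds its last target. There are 200 camera calls.

### The job

Open the oak tea caddy without grasping or lifting anything: first gently push the little white jar along the box tops, off the caddy's lid, until it stands upright wholly on top of the drawer box next door. Then push the caddy's lid up by its brass bar with your fingertips and flip it over past upright, so that it lies back fully open by itself. Leave the wine glass, bowl and mug where they are.

Things in the scene. Friction and masses are not known exactly. Their poses are not given: they have to be found in the camera images.
- caddy: oak tea caddy, a fixed box 160 deep (its x) by 150 wide (its y) by 85 high under the lid, walls 8. Origin: centre of its underside, on the counter (z = 0). Its own x axis points from the front (the side with the bar) to the hinge side, y to its left, z up. It stands within 0.25 rad of facing the robot.
- lid (a joint): hinge of the caddy lid, rad: 0 shut (flat), grows as the front edge rises; upright at 1.57; stop at 2.0. Free-moving and slightly damped, no spring: below about 1.5 it falls shut, beyond about 1.6 it falls back on its stop and stays. The lid is an oak board 160 by 150 by 10 mm, about 0.25 kg with the bar; shut, its top is 95.5 mm above the counter, and flush (0.5 mm higher) with the top of the drawer box.
- lid_bar (a point): middle of the brass bar in front of the lid: round, 10 mm thick, 120 long, parallel to the hinge, held by two 8 mm rods 100 mm apart. Its axis is 30 mm in front of the lid's and caddy's front and 90.5 mm above the counter when shut, free all round and below. It moves with the lid on a circle of 190 mm about the hinge (5 mm off the hinge plane, on the lid's top side).
- lid_hinge (a point): middle of the hinge axis, on the caddy's rear top edge, 80 mm behind the caddy's centre and 85.5 mm above the counter. The lid turns about the caddy's y axis.
- drawers: oak drawer box with two small brass-knobbed drawer fronts, a fixed solid box 160 deep (x) by 150 wide (y) by 95 high with a bare flat top; it does not open. Origin: centre of its underside. It stands beside the caddy, to its left or right, 4 mm away, at the same angle; axes as the caddy's.
- jar: small white stoneware jar with a knob, standing on the shut lid of the caddy: 64 mm in diameter up to 48 high, 68 high over the knob, 0.15 to 0.3 kg, loose. It slides on the wood under 1 to 4 N; never squeeze it or press on it with more than 15 N. Origin: centre of its underside; z is its upright axis.
- glass: wine glass, 185 high, 72 at the widest, loose, on the counter; origin: centre of its foot. Leave alone.
- bowl: shallow wooden bowl, 130 across, 45 high, loose, on the counter; origin: centre of its underside. Leave alone.
- mug: blue mug, 84 across, 90 high, loose, on the counter; origin: centre of its underside. Leave alone.
Things that resemble listed ones, but are neither listed nor needed, are in the scene too. Leave any black look-alike of the caddy alone.

How it is judged:
By the outcome, as a careful person would: the job done as asked, in the order asked, and still so for the second after the job is handed in, with the robot touching nothing.
It also fails if it takes over 64 s, if anything falls off the work surface, if the arm or the gripper's body presses on something with over 40 N, if the wrist force passes 120 N, or if a joint passes its speed limit or range.

## Working session

There is one attempt and no reset: what is moved stays moved. The work goes in short steps, Python scripts to look and compute and a tool call to move; the robot and the scene stay as the last step left them, time stands still between calls to the robot, and variables do not carry over. Pictures are saved under pics/ and viewed, at most 10 in all, crops included, and the job is handed in when it is done.

Besides the shell and the picture viewer there is one more tool, called after "Call:" by a JSON object that holds its "api" and its "payload". move_arm: Moves the arm, as the interface text tells. Its arguments: {"type":"object","properties":{"targets":{"type":"array"},"grip_force":{"type":"number"}},"required":["targets"]}

```bash
ls; mkdir -p pics
python3 - <<'E'
from station import arm, grab_frame, get_calibration, models
import cv2,numpy as np
ims=[]
for c in("side","top"):
    print(c,get_calibration(c)); im=grab_frame(c); cv2.imwrite(f"pics/{c}0.png",im[:,:,::-1])
    for n in("caddy","drawers","jar","lid_bar","lid_hinge","glass","bowl","mug"):
        print(n,[(round(d["conf"],2),np.round(np.array(d["position"])*[384,512],1).tolist()) for d in models.place_of(c,n)][:3])
print(arm.sense())
E
```

```text
pics
side {'vertical_fov': 50.15554644638391, 'cx': 259.24621831443295, 'cy': 187.5848574987167, 'xyz': array([ 0.10098383, -0.60891215,  0.84789632]), 'orientation': array([ 0.73666764, -0.23991212, -0.62926908])}
caddy [(0.98, [295.6, 217.8]), (0.87, [121.3, 252.7]), (0.65, [209.5, 171.3])]
drawers [(0.63, [179.1, 253.2])]
jar [(0.77, [192.3, 287.5])]
lid_bar [(0.97, [203.6, 117.9]), (0.91, [319.5, 182.7]), (0.88, [211.5, 262.7])]
lid_hinge [(0.9, [171.8, 313.3]), (0.77, [251.7, 238.8]), (0.76, [91.9, 263.9])]
glass [(0.63, [135.6, 175.7])]
bowl [(0.74, [334.0, 339.9]), (0.29, [172.7, 317.0])]
mug [(0.95, [302.6, 412.0])]
top {'vertical_fov': 54.82768058398192, 'cx': 262.28468768993093, 'cy': 184.78634703229636, 'xyz': array([ 0.34928899, -0.02488831,  1.23045741]), 'orientation': array([ 0.15792196, -0.10937478, -1.55989829])}
caddy [(0.92, [260.1, 322.3]), (0.75, [129.6, 183.4]), (0.74, [172.1, 288.2])]
drawers [(0.79, [179.3, 245.6])]
jar [(0.67, [177.6, 297.4])]
lid_bar [(0.86, [286.9, 225.9]), (0.73, [300.7, 340.0]), (0.46, [178.6, 242.8])]
lid_hinge [(0.87, [237.6, 313.5]), (0.83, [143.5, 289.5]), (0.75, [226.1, 227.2])]
glass [(0.85, [196.6, 154.2]), (0.29, [162.1, 401.1])]
bowl [(0.69, [218.4, 390.4])]
mug [(0.96, [158.7, 403.9])]
{'time_s': 0.9, 'qpos': array([ 1.10139553e+00,  3.50723783e-01,  1.65181129e+00,  4.91310536e-06,
        1.13910781e+00, -8.46138740e-02]), 'qd': array([-0.00142536,  0.00012711,  0.00011426, -0.00155006, -0.00043006,
       -0.00038329]), 'tau': array([-1.29412983e-04, -4.97239494e+01, -2.85492736e+01,  7.00504007e-02,
        2.19014694e-02,  6.67893482e-05]), 'ee_pos': array([0.20642121, 0.50977062, 0.23561523]), 'orientation': array([-6.00699704e-01, -3.08361006e+00,  7.39734652e-05]), 'contact_force': array([ 0.27490823,  0.22808183, -0.11817448]), 'wrist_torque': array([-0.01980692,  0.03576015,  0.05612919]), 'finger_force': 0.0, 'gripper_width': 0.09297686618833027}
```

View pics/side0.png

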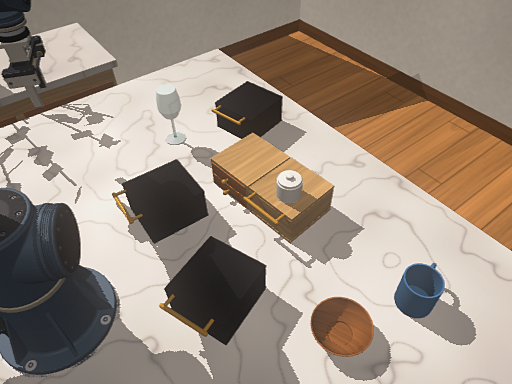

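View pics/top0.png

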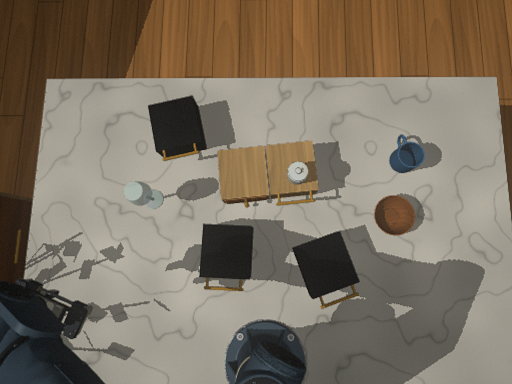

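Oak caddy: right-hand half of the oak pair (top picture ~(290,172), side ~(285,195)), carrying the jar. The drawers are the left half (~(243,175)). The three black boxes at top ~(177,127), (227,250) and (325,265) are look-alikes. I'll measure and confirm with an overlay crop.

```bash
cat > h.py <<'E'
import numpy as np,cv2
from scipy.spatial.transform import Rotation as R
from scipy.optimize import least_squares
from station import arm, grab_frame, get_calibration, models
C={c:get_calibration(c) for c in("side","top")}
def proj(c,P):
    k=C[c];f=192/np.tan(np.radians(k["vertical_fov"]/2))
    p=R.from_rotvec(k["orientation"]).inv().apply(np.atleast_2d(P)-k["xyz"])
    return np.c_[k["cx"]+f*p[:,0]/-p[:,2],k["cy"]-f*p[:,1]/-p[:,2]]
def onz(c,uv,z):
    k=C[c];f=192/np.tan(np.radians(k["vertical_fov"]/2))
    d=R.from_rotvec(k["orientation"]).apply([(uv[0]-k["cx"])/f,-(uv[1]-k["cy"])/f,-1])
    return k["xyz"]+d*(z-k["xyz"][2])/d[2]
def tri(pts):
    return least_squares(lambda P:np.ravel([proj(c,P)[0]-uv for c,uv in pts.items()]),[.5,0,.1]).x
def world(q,L):  # q=x,y,yaw of caddy
    return R.from_euler('z',q[2]).apply(np.atleast_2d(L))+[q[0],q[1],0]
E
cat > a.py <<'E'
from h import *
print(get_calibration("top").keys())
print("bar",tri({"side":(262.7,211.5),"top":(294,201)}), onz("side",(262.7,211.5),.0905))
print("hinge",tri({"side":(313.3,171.8),"top":(289.5,143.5)}))
print("jar",tri({"side":(287.5,192.3),"top":(297.4,177.6)}),onz("side",(287.5,192.3),.0955),onz("top",(297.4,177.6),.0955))
print("caddy",onz("top",(288.2,172.1),0));print("drawers",tri({"side":(253.2,179.1),"top":(245.6,179.3)}))
for n,t in (("glass",{"side":(175.7,135.6),"top":(154.2,196.6)}),("bowl",{"side":(339.9,334),"top":(390.4,218.4)})):print(n,tri(t))
# top outline corners (u,v): union top face; fit by oak mask
obs={}
for c,box in (("top",(205,130,335,215)),("side",(205,128,340,240))):
    im=cv2.imread(f"pics/{c}0.png");hsv=cv2.cvtColor(im,cv2.COLOR_BGR2HSV)
    m=((hsv[...,0]<22)&(hsv[...,0]>8)&(hsv[...,1]>90)&(hsv[...,2]>60)).astype(np.uint8)
    b=np.zeros_like(m);x0,y0,x1,y1=box;b[y0:y1,x0:x1]=1
    m=cv2.morphologyEx(m*b,cv2.MORPH_OPEN,np.ones((6,6)));m=cv2.morphologyEx(m,cv2.MORPH_CLOSE,np.ones((25,25)));obs[c]=m
def corners(): 
    return np.array([[x,y,z] for x in(-.08,.08) for y in(-.075,.229) for z in(0,.0953)])
def mk(c,q):
    h=cv2.convexHull(proj(c,world(q,corners())).astype(np.float32))
    m=np.zeros((384,512),np.uint8);cv2.fillPoly(m,[np.round(h*16).astype(int)],1,shift=4);return m
from scipy.optimize import minimize
def cost(q):return sum((mk(c,q)!=obs[c]).sum() for c in obs)
h=tri({"side":(313.3,171.8),"top":(289.5,143.5)});q0=[h[0]-.08,h[1],0.03]
s=minimize(cost,q0,method="Nelder-Mead",options=dict(initial_simplex=np.array([q0]*4)+np.vstack([[0,0,0],np.diag([.02,.02,.1])])))
q=s.x;print("fit",q,s.fun)
L=dict(bar=[-.11,0,.0905],hinge=[.08,0,.0855],dr=[0,.154,0]);print({k:world(q,v)[0].round(4) for k,v in L.items()})
out=[]
for c,(x0,y0) in(("top",(205,125)),("side",(205,125))):
    S=5;im=cv2.imread(f"pics/{c}0.png")[y0:y0+110,x0:x0+140];im=cv2.resize(im,None,fx=S,fy=S,interpolation=cv2.INTER_CUBIC)
    d=lambda P,col,cl=True:cv2.polylines(im,[np.round((proj(c,P)-[x0,y0]+.5)*S).astype(int)],cl,col,1)
    for y0_,y1_,z in((-.075,.075,.0955),(.079,.229,.095)):
        for zz in(z,0): d(world(q,[[-.08,y0_,zz],[.08,y0_,zz],[.08,y1_,zz],[-.08,y1_,zz]]),(0,0,255))
    d(world(q,[[-.11,-.06,.0905],[-.11,.06,.0905]]),(255,0,0),False)
    out.append(im)
cv2.imwrite("pics/o_top.png",out[0]);cv2.imwrite("pics/o_side.png",out[1])
E
python3 a.py
```

```text
dict_keys(['vertical_fov', 'cx', 'cy', 'xyz', 'orientation'])
bar [ 0.49956194 -0.08957444  0.07461807] [ 0.49311625 -0.10092132  0.0905    ]
hinge [ 0.68084031 -0.07514519  0.0907421 ]
jar [ 0.56912277 -0.09923936  0.10569304] [ 0.5780136  -0.09313003  0.0955    ] [ 0.56762023 -0.09795103  0.0955    ]
caddy [ 0.60485194 -0.07314378  0.        ]
drawers [0.58343162 0.06720658 0.01075253]
glass [0.51463268 0.37809954 0.00929143]
bowl [ 0.45512776 -0.41010244  0.00403999]
fit [ 0.60025914 -0.08491574  0.10111465] 643.0
{'bar': array([ 0.4908, -0.096 ,  0.0905]), 'hinge': array([ 0.6799, -0.0768,  0.0855]), 'dr': array([0.5847, 0.0683, 0.    ])}
```

```bash
python3 -c "
import cv2,numpy as np
a,b=cv2.imread('pics/o_top.png'),cv2.imread('pics/o_side.png')
cv2.imwrite('pics/o.png',cv2.resize(np.vstack([a[:,:],b]),(545,856))[:])
cv2.imwrite('pics/o2.png',cv2.resize(np.hstack([a,b]),(800,314)))"
```

```text
(no output)
```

View pics/o_top.png

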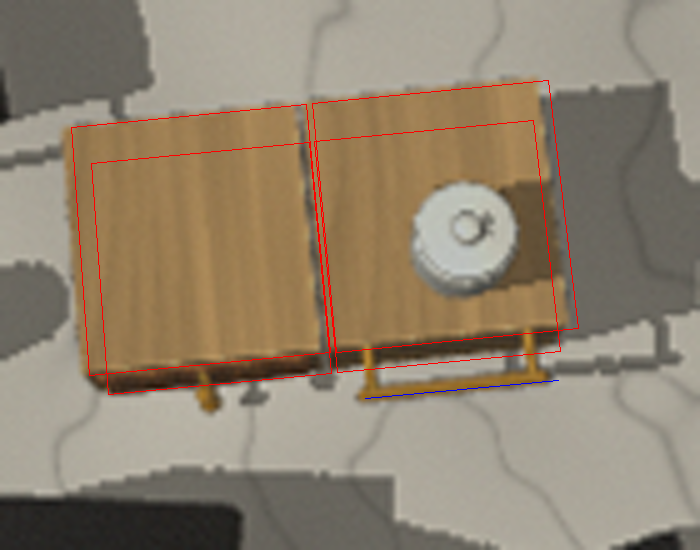

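View pics/o_side.png

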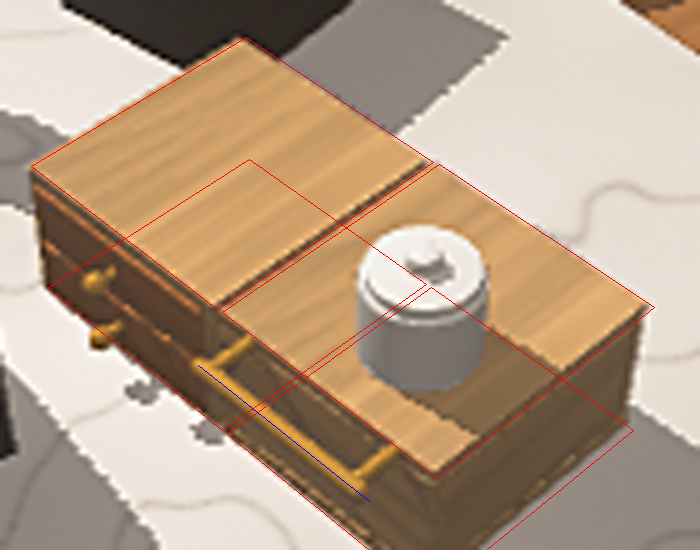

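Top crop: the brass bar runs (360,395)–(548,377) on the oak caddy with the jar at (465,235). The drawers with knobs lie left of the seam (310,105)–(330,370). Side crop agrees, and the fit is within about 2 px, so the true box lies roughly 3 mm further in +y. This is the oak one, and the black boxes don't fit.

```bash
cat >> h.py <<'E'
Q=np.array([.599,-.082,.101])
def tool(pitch,roll0,yaw=Q[2]):
    """pitch below horizontal; roll0=0: tool y along caddy y ; 1: tool y along caddy x (only pointing down)"""
    z=np.array([np.cos(pitch),0,-np.sin(pitch)])
    y=np.array([0,1.,0]) if roll0==0 else np.array([1.,0,0])
    M=np.c_[np.cross(y,z),y,z]; return R.from_euler('z',yaw)*R.from_matrix(M)
def rel(p,rot,p0=None,r0=None):
    s=arm.sense(); p0=s["ee_pos"] if p0 is None else np.array(p0); r0=R.from_rotvec(s["orientation"] if r0 is None else r0)
    best=None
    for r in (rot,rot*R.from_euler('z',np.pi)):
        t=(r0.inv()*r).as_rotvec()/np.pi
        if best is None or np.linalg.norm(t)<np.linalg.norm(best): best=t
    return np.r_[r0.inv().apply(np.array(p)-p0)/.4,best].round(3).tolist()
E
python3 - <<'E'
from h import *
a=onz("top",(298,171.9),.1435);b=onz("side",(289.6,180.6),.1435)
print(a,b,tri({"top":(298,171.9),"side":(289.6,180.6)}))
loc=lambda p:R.from_euler('z',-Q[2]).apply(p-[Q[0],Q[1],0]); print(loc(a),loc(b))
print("tool axes\n",R.from_rotvec(arm.sense()["orientation"]).as_matrix().round(3))
D=tool(np.pi/2,1)
for l in([-.025,-.08,.24],[-.025,-.08,.122]): w=world(Q,l)[0];print(w,rel(w,D))
for uv in((227,250),(325,265)):print("black",onz("top",uv,.095))
E
```

```text
[ 0.57574392 -0.09676915  0.1435    ] [ 0.57650215 -0.09983383  0.1435    ] [ 0.57746733 -0.09760838  0.1408267 ]
[-0.02462672 -0.01234901  0.1435    ] [-0.02418135 -0.01547452  0.1435    ]
tool axes
 [[-0.927  0.375 -0.   ]
 [ 0.375  0.927 -0.   ]
 [ 0.    -0.    -1.   ]]
[ 0.58219367 -0.16411302  0.24      ] [-1.503, -1.209, -0.011, -0.0, 0.0, 0.345]
[ 0.58219367 -0.16411302  0.122     ] [-1.503, -1.209, 0.284, -0.0, 0.0, 0.345]
black [0.34358531 0.11638635 0.095     ]
black [ 0.30221323 -0.17840254  0.095     ]
```

Call:
{"api": "move_arm", "payload": {"targets": [[[0.22,-0.6,-0.48,0,0,0,0.2],[0.22,-0.6,-0.48,0,0,0,0.2],[0.22,-0.6,-0.48,0,0,0,0.2],[0.22,-0.6,-0.48,0,0,0,0.2],[0.22,-0.6,-0.48,0,0,0,0.2],[0.22,-0.6,-0.48,0,0,0,0.2],[0.22,-0.6,-0.48,0,0,0,0.2],[0.22,-0.6,-0.48,0,0,0,0.2]]], "grip_force": 10}}

```text
time_s: 1.57
ee_pos: [0.3583, 0.2384, 0.2359]
orientation: [1.527, 2.745, -0.0]
contact_force: [1.4, -0.2, -0.1]
gripper_width: 0.0441
finger_force: 0.0
```

```bash
cat > b.py <<'E'
from h import *
import sys
D=tool(np.pi/2,1)
s=arm.sense();print(s["time_s"],s["ee_pos"].round(4),s["contact_force"].round(1),s["gripper_width"].round(4),"local",R.from_euler('z',-Q[2]).apply(s["ee_pos"]-[Q[0],Q[1],0]).round(4))
for a in sys.argv[1:]: 
    l=eval(a); print(l,rel(world(Q,l)[0],D))
E
python3 b.py [-.0245,-.08,.24] [-.0245,-.08,.122]
```

```text
Traceback (most recent call last):
  File "b.py", line 4, in <module>
    s=arm.sense();print(s["time_s"],s["ee_pos"].round(4),s["contact_force"].round(1),s["gripper_width"].round(4),"local",R.from_euler('z',-Q[2]).apply(s["ee_pos"]-[Q[0],Q[1],0]).round(4))
                                                                                     ^^^^^^^^^^^^^^^^^^^^^^^^
AttributeError: 'float' object has no attribute 'round'
```

```bash
sed -i 's/s\["gripper_width"\].round(4)/s["gripper_width"]/' b.py;python3 b.py [-.0245,-.08,.24] [-.0245,-.08,.122]
```

```text
1.5667 [0.3583 0.2384 0.2359] [ 1.4 -0.2 -0.1] 0.04411882627124983 local [-0.2072  0.3431  0.2359]
[-0.0245, -0.08, 0.24] [-1.151, -0.054, -0.009, 0.0, 0.0, 0.145]
[-0.0245, -0.08, 0.122] [-1.151, -0.054, 0.286, 0.0, 0.0, 0.145]
```

Call:
{"api": "move_arm", "payload": {"targets": [[[0.22,-0.8,-0.038,0,0,0,0.145],[0.22,-0.8,-0.038,0,0,0,0.145],[0.22,-0.8,-0.038,0,0,0,0.145],[0.22,-0.8,-0.038,0,0,0,0.145],[0.22,-0.8,-0.038,0,0,0,0.145],[0.22,-0.8,-0.038,0,0,0,0.145],[0.22,-0.8,-0.038,0,0,0,0.145],[0.22,-0.8,-0.038,0,0,0,0.145]]]}}

```text
time_s: 2.23
ee_pos: [0.5144, -0.041, 0.2357]
orientation: [2.106, 2.33, 0.0]
contact_force: [0.4, 0.1, -0.8]
gripper_width: 0.0365
finger_force: 0.0
```

```bash
python3 b.py [-.0245,-.08,.24] [-.0245,-.08,.125]
```

```text
2.2333 [ 0.5144 -0.041   0.2357] [ 0.4  0.1 -0.8] 0.0365270167706094 local [-0.08    0.0493  0.2357]
[-0.0245, -0.08, 0.24] [-0.323, 0.139, -0.01, 0.0, 0.0, -0.0]
[-0.0245, -0.08, 0.125] [-0.323, 0.139, 0.277, 0.0, 0.0, -0.0]
```

Call:
{"api": "move_arm", "payload": {"targets": [[[0.22,-0.323,0.139,0,0,0,0],[0.22,-0.323,0.139,0,0,0,0],[0.22,-0.323,0.139,0,0,0,0],[0.22,-0.323,0.139,0,0,0,0],[0.22,-0.323,0.139,0,0,0,0],[0.22,-0.323,0.139,0.1,0,0,0],[0.22,-0.323,0.139,0.16,0,0,0],[0.22,-0.323,0.139,0.16,0,0,0]]]}}

```text
time_s: 2.9
ee_pos: [0.5791, -0.1592, 0.167]
orientation: [-2.1, -2.327, 0.005]
contact_force: [-1.1, -0.3, -1.1]
gripper_width: 0.0363
finger_force: 0.0
```

```bash
python3 b.py  [-.0245,-.08,.124]
python3 - <<'E'
from h import *
im=grab_frame("top")[115:215,205:345];im2=grab_frame("side")[95:235,205:345]
cv2.imwrite("pics/p1.png",np.hstack([cv2.resize(im,(400,286)),cv2.resize(im2,(286,286))])[:,:,::-1])
E
```

```text
2.9 [ 0.5791 -0.1592  0.167 ] [-1.1 -0.3 -1.1] 0.03632264267380399 local [-0.0276 -0.0748  0.167 ]
[-0.0245, -0.08, 0.124] [-0.013, 0.008, 0.107, -0.002, -0.001, 0.0]
```

View pics/p1.png

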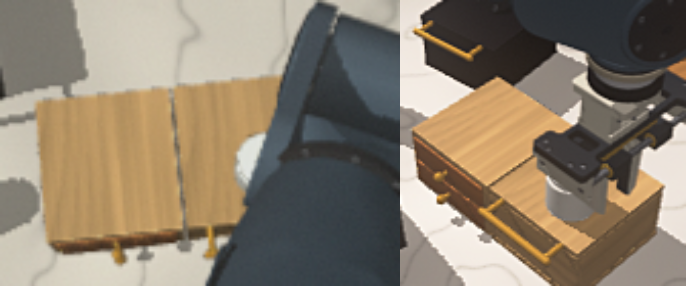

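The side view at (575,175) shows the fingers standing just beyond the jar on the −y side, clear of it. Next I lower and start pushing.

Call:
{"api": "move_arm", "payload": {"targets": [[[0.22,0,0,0.08,0,0,0],[0.22,0,0,0.116,0,0,0],[0.22,0,0,0.116,0,0,0],[0.22,0,0,0.116,0,0,0],[0.22,0.02,0,0.116,0,0,0],[0.22,0.04,0,0.116,0,0,0],[0.22,0.055,0,0.116,0,0,0],[0.22,0.07,0,0.116,0,0,0]]]}}

```text
time_s: 3.67
ee_pos: [0.5792, -0.1319, 0.1262]
orientation: [2.104, 2.332, 0.001]
contact_force: [0.7, -2.3, 0.9]
gripper_width: 0.0364
finger_force: 0.8
```

```bash
python3 b.py  [-.0245,.129,.124]
```

```text
3.6667 [ 0.5792 -0.1319  0.1262] [ 0.7 -2.3  0.9] 0.03644026997791827 local [-0.0248 -0.0477  0.1262]
[-0.0245, 0.129, 0.124] [0.442, 0.001, 0.005, 0.0, 0.0, 0.001]
```

Call:
{"api": "move_arm", "payload": {"targets": [[[0.22,0.015,0,0,0,0,0],[0.22,0.033,0,0,0,0,0],[0.22,0.051,0,0,0,0,0],[0.22,0.069,0,0,0,0,0],[0.22,0.087,0,0,0,0,0],[0.22,0.105,0,0,0,0,0],[0.22,0.123,0,0,0,0,0],[0.22,0.141,0,0,0,0,0]]]}}

```text
time_s: 4.33
ee_pos: [0.5732, -0.0762, 0.1254]
orientation: [2.105, 2.332, 0.0]
contact_force: [-0.3, -4.9, 5.0]
gripper_width: 0.0361
finger_force: 3.0
```

Call:
{"api": "move_arm", "payload": {"targets": [[[0.22,0.018,0,0,0,0,0],[0.22,0.036,0,0,0,0,0],[0.22,0.054,0,0,0,0,0],[0.22,0.072,0,0,0,0,0],[0.22,0.09,0,0,0,0,0],[0.22,0.108,0,0,0,0,0],[0.22,0.126,0,0,0,0,0],[0.22,0.144,0,0,0,0,0]]]}}

```text
time_s: 5.0
ee_pos: [0.5671, -0.0187, 0.1252]
orientation: [-2.105, -2.332, 0.0]
contact_force: [1.2, -5.0, 4.7]
gripper_width: 0.0361
finger_force: 3.1
```

```bash
python3 b.py  [-.0245,.129,.126]
python3 - <<'E'
from h import *
im=grab_frame("top")[115:215,205:345];im2=grab_frame("side")[95:235,205:345]
cv2.imwrite("pics/p2.png",np.hstack([cv2.resize(im,(400,286)),cv2.resize(im2,(286,286))])[:,:,::-1])
E
```

```text
5.0 [ 0.5671 -0.0187  0.1252] [ 1.2 -5.   4.7] 0.03610658619167413 local [-0.0254  0.0662  0.1252]
[-0.0245, 0.129, 0.126] [0.157, 0.002, -0.002, -0.0, 0.0, 0.0]
```

View pics/p2.png

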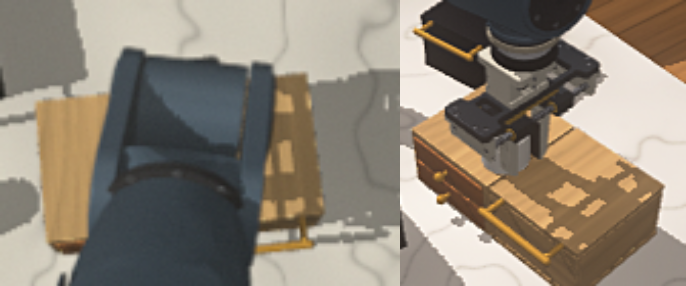

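Run:
```python
from h import *
im2=grab_frame("side")[130:200,215:305]
cv2.imwrite("pics/p3.png",cv2.resize(im2,None,fx=8,fy=8,interpolation=cv2.INTER_CUBIC)[:,:,::-1]);s=arm.sense();print(s["contact_force"],s["wrist_torque"])
```

```text
[-0.23377432  0.04158902 -0.26939812] [-0.00255678  0.02088399  0.02431556]
```

View pics/p3.png

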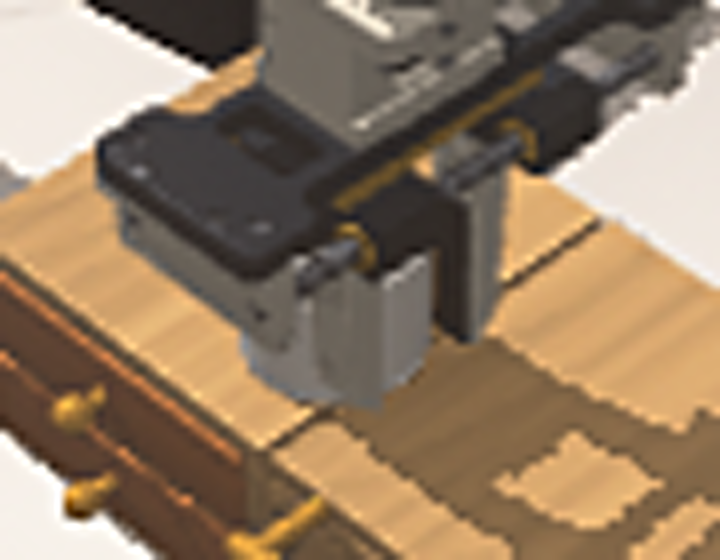

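The jar stands upright ahead of the fingers, straddling the seam at (320,400), with no residual load. I'll continue, slower.

Call:
{"api": "move_arm", "payload": {"targets": [[[0.22,0.013,0,0,0,0,0],[0.22,0.026,0,0,0,0,0],[0.22,0.039,0,0,0,0,0],[0.22,0.052,0,0,0,0,0],[0.22,0.065,0,0,0,0,0],[0.22,0.078,0,0,0,0,0],[0.22,0.091,0,0,0,0,0],[0.22,0.104,0,0,0,0,0]]]}}

```text
time_s: 5.82
ee_pos: [0.5629, 0.0225, 0.1252]
orientation: [-2.105, -2.332, 0.0]
contact_force: [0.2, -0.9, -1.0]
gripper_width: 0.0365
finger_force: 0.5
```

Call:
{"api": "move_arm", "payload": {"targets": [[[0.22,0.012,0,0,0,0,0],[0.22,0.024,0,0,0,0,0],[0.22,0.034,0,0,0,0,0],[0.22,0.042,0,0,0,0,0],[0.22,0.048,0,0,0,0,0],[0.22,0.051,0,0,0,0,0],[0.22,0.051,0,0,0,0,0],[0.22,0.02,0,0,0,0,0]]]}}

```text
time_s: 6.48
ee_pos: [0.5621, 0.0308, 0.1253]
orientation: [-2.103, -2.333, -0.0]
contact_force: [-0.4, -0.5, 0.5]
gripper_width: 0.0365
finger_force: 0.0
```

```bash
python3 b.py  [-.0245,.129,.126]
python3 - <<'E'
from h import *
# plan lid flip: contact model. TCP pose for lid angle th, pitch phi
phi=np.radians(50)
T=tool(phi,0);print("T rotvec",T.as_rotvec())
def tcp(th,back=0.,s=.012,half=.009,yoff=-.012):
    b=np.array([.08-.19*np.cos(th)-.005*np.sin(th),yoff,.0855+.19*np.sin(th)+.005*np.cos(th)])
    f=np.array([np.cos(phi),0,-np.sin(phi)]);n=np.array([np.sin(phi),0,np.cos(phi)])
    tip=b-n*(.005+half+back)+f*s
    return world(Q,tip-f*.017)[0]
for th in(0,.3,.6,.9,1.2,1.5,1.8):print(th,tcp(th).round(4))
print("pre",tcp(0,.05))
E
```

```text
6.4833 [0.5621 0.0308 0.1253] [-0.4 -0.5  0.5] 0.03650241709784792 local [-0.0253  0.1159  0.1253]
[-0.0245, 0.129, 0.126] [0.033, 0.002, -0.002, -0.0, -0.0, 0.001]
T rotvec [-0.12336836  2.44086072  0.04490241]
0 [ 0.4769 -0.1064  0.0853]
0.3 [ 0.4839 -0.1057  0.1413]
0.6 [ 0.5071 -0.1034  0.1917]
0.9 [ 0.5445 -0.0996  0.2323]
1.2 [ 0.5928 -0.0947  0.2592]
1.5 [ 0.6476 -0.0891  0.2702]
1.8 [ 0.704  -0.0834  0.2642]
pre [ 0.43879596 -0.11029732  0.05319182]
```

```bash
cat > c.py <<'E'
from h import *
import sys
phi=np.radians(62);T=tool(phi,0)
f=np.array([np.cos(phi),0,-np.sin(phi)]);n=np.array([np.sin(phi),0,np.cos(phi)])
def tcp(th,back=0.,s=.013,half=.009,yoff=-.012):
    b=np.array([.08-.19*np.cos(th)-.005*np.sin(th),yoff,.0855+.19*np.sin(th)+.005*np.cos(th)])
    return world(Q,b-n*(.005+half)+f*(s-.017)-[back,0,0])[0]
s=arm.sense();print(s["time_s"],s["ee_pos"].round(4),s["contact_force"].round(1),s["qpos"].round(2))
for a in sys.argv[1:]:
    p=eval(a); print(a,np.round(p,4),rel(p,T))
E
python3 c.py "tcp(0,.03)" "tcp(0,.03)+[0,0,.15]"
python3 - <<'E'
from h import *
T=tool(np.radians(62),0);s=arm.sense();r0=R.from_rotvec(s["orientation"])
for r in(T,T*R.from_euler('z',np.pi)):print(((r0.inv()*r).as_rotvec()/np.pi).round(3))
print("tool axes\n",r0.as_matrix().round(2))
for uv in((293,246),(343,233),(205,224),(253,226),(253,280),(307,298),(203,277)):print("blk",uv,onz("top",uv,.0955).round(3))
E
```

```text
6.4833 [0.5621 0.0308 0.1253] [-0.4 -0.5  0.5] [-0.03  0.51  1.71  0.    0.92 -0.13]
tcp(0,.03) [ 0.4468 -0.1095  0.0875] [-0.319, -0.323, 0.094, -0.122, -0.122, -0.488]
tcp(0,.03)+[0,0,.15] [ 0.4468 -0.1095  0.2375] [-0.319, -0.323, -0.281, -0.122, -0.122, -0.488]
[-0.122 -0.122 -0.488]
[-0.122  0.122  0.49 ]
tool axes
 [[-0.1   0.99 -0.  ]
 [ 0.99  0.1   0.  ]
 [ 0.   -0.   -1.  ]]
blk (293, 246) [ 0.357 -0.083  0.095]
blk (343, 233) [ 0.398 -0.234  0.095]
blk (205, 224) [0.422 0.186 0.095]
blk (253, 226) [0.417 0.038 0.095]
blk (253, 280) [0.256 0.036 0.095]
blk (307, 298) [ 0.207 -0.124  0.095]
blk (203, 277) [0.263 0.186 0.095]
```

Call:
{"api": "move_arm", "payload": {"targets": [[[0.22,-0.03,0,0,0,0,0],[1,-0.05,0,-0.1,0,0,0],[1,-0.05,0,-0.2,0,0,0],[1,-0.05,0,-0.281,0,0,0],[1,-0.32,-0.323,-0.281,-0.122,-0.122,-0.488],[1,-0.32,-0.323,-0.281,-0.122,-0.122,-0.488],[1,-0.32,-0.323,-0.281,-0.122,-0.122,-0.488],[1,-0.32,-0.323,-0.281,-0.122,-0.122,-0.488]]]}}

```text
time_s: 7.15
ee_pos: [0.4504, -0.1072, 0.2378]
orientation: [1.439, 2.61, 0.011]
contact_force: [1.4, 0.5, 0.5]
gripper_width: 0.0006
finger_force: 0.0
```

```bash
python3 c.py "tcp(0,.03)" "tcp(0,.03)+[0,0,.15]"
python3 - <<'E'
from h import *
for c in("side","top"):
    im=grab_frame(c)
    print(c,[(round(d["conf"],2),np.round(np.array(d["position"])*[384,512],1)) for d in models.place_of(c,"jar")][:2])
    j=models.place_of(c,"jar")
    if j: v,u=np.array(j[0]["position"])*[384,512]; p=onz(c,(u,v),.095); print(p, R.from_euler('z',-Q[2]).apply(p-[Q[0],Q[1],0]))
    cv2.imwrite(f"pics/q_{c}.png",im[:,:,::-1])
E
```

```text
7.15 [ 0.4504 -0.1072  0.2378] [1.4 0.5 0.5] [-0.32  0.12  1.96 -0.03  0.91 -0.87]
tcp(0,.03) [ 0.4468 -0.1095  0.0875] [0.052, -0.042, 0.37, -0.086, -0.085, -0.342]
tcp(0,.03)+[0,0,.15] [ 0.4468 -0.1095  0.2375] [0.0, -0.011, 0.0, -0.086, -0.085, -0.342]
side []
top [(0.59, array([183.5, 241.1]))]
[0.54832623 0.0774334  0.095     ] [-0.03434012  0.16373026  0.095     ]
```

Call:
{"api": "move_arm", "payload": {"targets": [[[1,0,-0.011,0,-0.086,-0.085,-0.342],[1,0,-0.011,0,-0.086,-0.085,-0.342],[1,0,-0.011,0,-0.086,-0.085,-0.342],[1,0,-0.011,0,-0.086,-0.085,-0.342],[1,0,-0.011,0,-0.086,-0.085,-0.342],[1,0,-0.011,0,-0.086,-0.085,-0.342],[1,0,-0.011,0,-0.086,-0.085,-0.342],[1,0,-0.011,0,-0.086,-0.085,-0.342]]]}}

```text
time_s: 8.12
ee_pos: [0.4494, -0.107, 0.2373]
orientation: [0.104, 2.695, 0.036]
contact_force: [0.3, -0.4, -0.1]
gripper_width: 0.0003
finger_force: 0.0
```

```bash
python3 c.py "tcp(0,.035,.018)" "tcp(0,.035)+[0,0,.1]"
```

```text
8.1167 [ 0.4494 -0.107   0.2373] [ 0.3 -0.4 -0.1] [-0.44  0.01  2.13  0.34  0.62 -2.18]
tcp(0,.035,.018) [ 0.4441 -0.1098  0.083 ] [0.176, -0.024, 0.342, -0.012, -0.013, -0.054]
tcp(0,.035)+[0,0,.1] [ 0.4418 -0.11    0.1875] [0.07, -0.014, 0.104, -0.012, -0.013, -0.054]
```

```bash
sed -i 's/radians(62)/radians(70)/; s/s=.013/s=.022/' c.py; python3 c.py "tcp(0,.035)" "tcp(0,.035)+[0,0,.08]"
```

```text
8.1167 [ 0.4494 -0.107   0.2373] [ 0.3 -0.4 -0.1] [-0.44  0.01  2.13  0.34  0.62 -2.18]
tcp(0,.035) [ 0.4446 -0.1097  0.081 ] [0.178, -0.024, 0.347, -0.008, 0.031, -0.055]
tcp(0,.035)+[0,0,.08] [ 0.4446 -0.1097  0.161 ] [0.092, -0.016, 0.167, -0.008, 0.031, -0.055]
```

Call:
{"api": "move_arm", "payload": {"targets": [[[1,0.05,-0.01,0.08,-0.008,0.031,-0.055],[1,0.092,-0.016,0.167,-0.008,0.031,-0.055],[1,0.092,-0.016,0.167,-0.008,0.031,-0.055],[1,0.11,-0.02,0.21,-0.008,0.031,-0.055],[1,0.13,-0.022,0.25,-0.008,0.031,-0.055],[1,0.15,-0.022,0.29,-0.008,0.031,-0.055],[1,0.178,-0.024,0.347,-0.008,0.031,-0.055],[1,0.178,-0.024,0.347,-0.008,0.031,-0.055]]]}}

```text
time_s: 8.78
ee_pos: [0.4429, -0.109, 0.0793]
orientation: [-0.13, 2.794, 0.027]
contact_force: [-1.0, 0.6, -1.0]
gripper_width: 0.0003
finger_force: 0.0
```

```bash
python3 c.py "tcp(0,.035)" "tcp(0)" "tcp(0,-.008)"
python3 - <<'E'
from h import *
im=grab_frame("top")[115:275,185:345];im2=grab_frame("side")[115:255,165:325]
cv2.imwrite("pics/p4.png",np.hstack([cv2.resize(im,(390,390)),cv2.resize(im2,(400,390))])[:,:,::-1])
E
```

```text
8.7833 [ 0.4429 -0.109   0.0793] [-1.   0.6 -1. ] [-0.45  0.36  2.22  0.59  0.32 -2.65]
tcp(0,.035) [ 0.4446 -0.1097  0.081 ] [-0.005, -0.002, -0.003, 0.0, -0.001, -0.002]
tcp(0) [ 0.4794 -0.1062  0.081 ] [-0.088, -0.002, 0.027, 0.0, -0.001, -0.002]
tcp(0,-.008) [ 0.4873 -0.1054  0.081 ] [-0.106, -0.001, 0.034, 0.0, -0.001, -0.002]
```

View pics/p4.png

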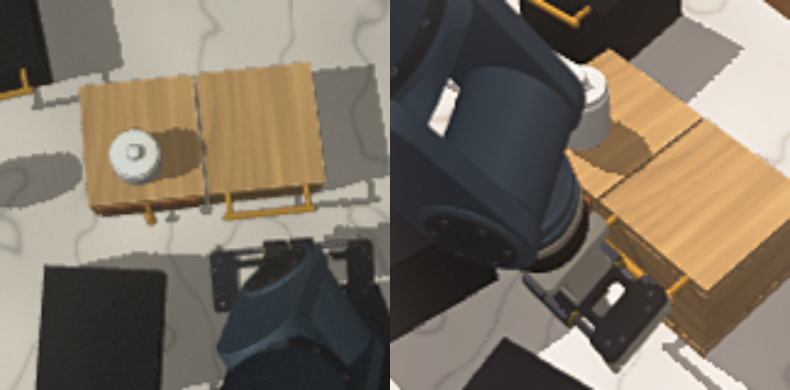

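Jar is upright near the middle of the drawers (crop (135,155)), and the fingers are in front of the bar (270,210). Moving forward to contact.

Call:
{"api": "move_arm", "payload": {"targets": [[[1,-0.03,0.015,0.009,0,0,0],[1,-0.05,0.015,0.015,0,0,0],[1,-0.065,0.015,0.02,0,0,0],[1,-0.075,0.015,0.023,0,0,0],[1,-0.085,0.015,0.026,0,0,0],[1,-0.09,0.015,0.028,0,0,0],[1,-0.09,0.015,0.028,0,0,0],[1,-0.09,0.015,0.028,0,0,0]]]}}

```text
time_s: 9.55
ee_pos: [0.4801, -0.1004, 0.0829]
orientation: [-0.133, 2.792, 0.023]
contact_force: [0.4, -0.1, -0.1]
gripper_width: 0.0001
finger_force: 0.0
```

```bash
python3 c.py "tcp(0)" "tcp(0.2,0,.022,.009,-.006)" "tcp(0.4,0,.022,.009,-.006)"
```

```text
9.55 [ 0.4801 -0.1004  0.0829] [ 0.4 -0.1 -0.1] [-0.39  0.39  2.14  0.49  0.34 -2.49]
tcp(0) [ 0.4794 -0.1062  0.081 ] [0.004, -0.014, 0.003, -0.001, -0.001, -0.002]
tcp(0.2,0,.022,.009,-.006) [ 0.4816 -0.0999  0.1187] [-0.034, 0.001, -0.083, -0.001, -0.001, -0.002]
tcp(0.4,0,.022,.009,-.006) [ 0.4918 -0.0989  0.1546] [-0.089, 0.001, -0.159, -0.001, -0.001, -0.002]
```

Call:
{"api": "move_arm", "payload": {"targets": [[[1,-0.005,0,0.006,0,0,0],[1,-0.01,0,0.008,0,0,0],[1,-0.015,0,0.01,0,0,0],[1,-0.02,0,0.012,0,0,0]]]}}

```text
time_s: 9.88
ee_pos: [0.483, -0.098, 0.0782]
orientation: [-0.136, 2.803, 0.031]
contact_force: [-53.6, -15.7, 21.6]
gripper_width: 0.0006
finger_force: 22.6
```

Call:
{"api": "move_arm", "payload": {"targets": [[[1,-0.01,0,0,0,0,0],[1,0.009,0,-0.004,0,0,0]]]}}

```text
time_s: 10.05
ee_pos: [0.4815, -0.0994, 0.0793]
orientation: [-0.133, 2.799, 0.028]
contact_force: [0.5, -0.3, 0.9]
gripper_width: 0.0007
finger_force: 0.0
```

```bash
python3 c.py "tcp(0)"  "tcp(0.2,0,.022,.009,-.006)"; python3 -c "
from h import *
s=arm.sense();print(s['wrist_torque'],s['orientation'])"
```

```text
10.05 [ 0.4815 -0.0994  0.0793] [ 0.5 -0.3  0.9] [-0.38  0.4   2.13  0.48  0.34 -2.48]
tcp(0) [ 0.4794 -0.1062  0.081 ] [0.005, -0.016, -0.006, 0.0, -0.003, -0.002]
tcp(0.2,0,.022,.009,-.006) [ 0.4816 -0.0999  0.1187] [-0.033, -0.001, -0.093, 0.0, -0.003, -0.002]
[0.04040478 0.09360355 0.02786026] [-0.13316635  2.79914789  0.02759716]
```

Call:
{"api": "move_arm", "payload": {"targets": [[[1,0,0,-0.01,0,0,0],[1,0,0,-0.01,0,0,0]]]}}

```text
time_s: 10.22
ee_pos: [0.4817, -0.0995, 0.0842]
orientation: [-0.134, 2.796, 0.026]
contact_force: [-13.2, -6.3, -1.1]
gripper_width: 0.0003
finger_force: 6.9
```

Call:
{"api": "move_arm", "payload": {"targets": [[[1,-0.009,0,-0.027,0,0,0],[1,-0.021,0,-0.053,0,0,0],[1,-0.034,0,-0.078,0,0,0],[1,-0.048,0,-0.102,0,0,0]]]}}

```text
time_s: 10.55
ee_pos: [0.4879, -0.0994, 0.1303]
orientation: [-0.133, 2.793, 0.024]
contact_force: [-0.8, 0.2, -0.4]
gripper_width: 0.0002
finger_force: 0.5
```

```bash
python3 c.py
python3 - <<'E'
from h import *
for c in("side","top"):
    im=grab_frame(c); cv2.imwrite(f"pics/r_{c}.png",im[:,:,::-1])
    print(c,[(round(d["conf"],2),np.round(np.array(d["position"])*[384,512],1)) for d in models.place_of(c,"lid_bar")])
    for th in(0,.24):print(th,proj(c,world(Q,[.08-.19*np.cos(th)-.005*np.sin(th),0,.0855+.19*np.sin(th)+.005*np.cos(th)]))[0][::-1].round(1))
im=grab_frame("top")[115:275,185:345];im2=grab_frame("side")[115:255,165:325]
cv2.imwrite("pics/p5.png",np.hstack([cv2.resize(im,(390,390)),cv2.resize(im2,(400,390))])[:,:,::-1])
E
```

```text
10.55 [ 0.4879 -0.0994  0.1303] [-0.8  0.2 -0.4] [-0.38  0.3   2.09  0.35  0.46 -2.34]
side [(0.97, array([193.7, 262.4])), (0.87, array([316.4, 182.7])), (0.7, array([203.7, 121.9])), (0.17, array([333.4, 337.6]))]
0 [210.3 259.6]
0.24 [196.8 260.7]
top [(0.71, array([287.3, 223.1])), (0.69, array([301.8, 340.2])), (0.61, array([154.5, 180.6])), (0.56, array([197.3, 295.4]))]
0 [202.7 295.9]
0.24 [199.4 296.6]
```

View pics/p5.png

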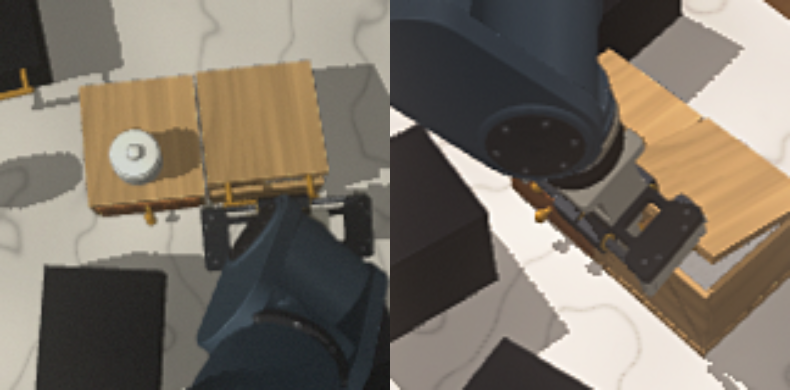

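The lid is rising cleanly on the fingers (side crop (740,210) shows the open gap), and the jar is undisturbed.

```bash
cat > d.py <<'E'
import numpy as np,sys
B=lambda t:np.array([-.19*np.cos(t)-.005*np.sin(t),.19*np.sin(t)+.005*np.cos(t)])
p=np.radians(70)
for a,b in((.25,.81),(.81,1.29),(1.29,1.85)):
    print([[round(-(np.sin(p)*d[0]+np.cos(p)*d[1])/.4,3),round((np.cos(p)*d[0]-np.sin(p)*d[1])/.4,3)] for t in np.linspace(a,b,9)[1:] for d in [B(t)-B(a)]])
E
python3 d.py
```

```text
[[np.float64(-0.019), np.float64(-0.027)], [np.float64(-0.039), np.float64(-0.052)], [np.float64(-0.062), np.float64(-0.076)], [np.float64(-0.086), np.float64(-0.098)], [np.float64(-0.111), np.float64(-0.118)], [np.float64(-0.138), np.float64(-0.136)], [np.float64(-0.166), np.float64(-0.152)], [np.float64(-0.195), np.float64(-0.166)]]
[[np.float64(-0.026), np.float64(-0.01)], [np.float64(-0.052), np.float64(-0.019)], [np.float64(-0.079), np.float64(-0.026)], [np.float64(-0.106), np.float64(-0.031)], [np.float64(-0.134), np.float64(-0.035)], [np.float64(-0.162), np.float64(-0.036)], [np.float64(-0.19), np.float64(-0.036)], [np.float64(-0.218), np.float64(-0.035)]]
[[np.float64(-0.033), np.float64(0.004)], [np.float64(-0.065), np.float64(0.011)], [np.float64(-0.097), np.float64(0.019)], [np.float64(-0.128), np.float64(0.03)], [np.float64(-0.159), np.float64(0.044)], [np.float64(-0.188), np.float64(0.059)], [np.float64(-0.217), np.float64(0.077)], [np.float64(-0.244), np.float64(0.096)]]
```

Call:
{"api": "move_arm", "payload": {"targets": [[[1,-0.02,0,-0.027,0,0,0],[1,-0.041,0,-0.052,0,0,0],[1,-0.064,0,-0.075,0,0,0],[1,-0.089,0,-0.097,0,0,0],[1,-0.115,0,-0.117,0,0,0],[1,-0.142,0,-0.135,0,0,0],[1,-0.17,0,-0.15,0,0,0],[1,-0.199,0,-0.164,0,0,0]]]}}

```text
time_s: 11.52
ee_pos: [0.5409, -0.0945, 0.2192]
orientation: [-0.133, 2.791, 0.023]
contact_force: [-0.5, 0.8, -0.7]
gripper_width: 0.001
finger_force: 0.6
```

```bash
cat > e.py <<'E'
from h import *
s=arm.sense();p=s["ee_pos"];l=R.from_euler('z',-Q[2]).apply(p-[Q[0],Q[1],0]);print(s["time_s"],l.round(4),s["contact_force"].round(1),s["qpos"].round(2))
for c in("side","top"):
    im=grab_frame(c); cv2.imwrite(f"pics/s_{c}.png",im[:,:,::-1])
    print(c,[(round(d["conf"],2),np.round(np.array(d["position"])*[384,512],1).tolist()) for d in models.place_of(c,"lid_bar")])
    for th in(.4,.6,.8,1.,1.2,1.4,1.6,1.8,2):print(th,proj(c,world(Q,[.08-.19*np.cos(th)-.005*np.sin(th),0,.0855+.19*np.sin(th)+.005*np.cos(th)]))[0][::-1].round(1))
E
python3 e.py
```

```text
11.5167 [-0.059  -0.0066  0.2192] [-0.5  0.8 -0.7] [-0.32  0.24  1.9   0.22  0.7  -2.14]
side [(0.76, [315.4, 181.2]), (0.58, [203.0, 120.6])]
0.4 [186.5 263.3]
0.6 [172.7 268.8]
0.8 [158.5 276.4]
1.0 [144.9 285.7]
1.2 [132.6 296.3]
1.4 [122.4 307.4]
1.6 [114.8 318.4]
1.8 [110.1 328.7]
2 [108.4 337.7]
top [(0.84, [173.8, 294.2]), (0.73, [301.0, 337.2]), (0.6, [289.0, 226.1]), (0.58, [158.9, 180.1])]
0.4 [195.2 296.9]
0.6 [187.5 297. ]
0.8 [177.4 296.7]
1.0 [165.3 296. ]
1.2 [151.8 295.1]
1.4 [137.9 293.8]
1.6 [124.2 292.4]
1.8 [111.7 290.8]
2 [101.1 289.2]
```

The top view's bar row of 173.8 puts the lid at about 0.85 rad, tracking the plan.

Call:
{"api": "move_arm", "payload": {"targets": [[[1,-0.027,0,-0.01,0,0,0],[1,-0.053,0,-0.018,0,0,0],[1,-0.081,0,-0.024,0,0,0],[1,-0.108,0,-0.029,0,0,0],[1,-0.136,0,-0.032,0,0,0],[1,-0.164,0,-0.033,0,0,0],[1,-0.192,0,-0.033,0,0,0],[1,-0.22,0,-0.032,0,0,0]]]}}

```text
time_s: 12.38
ee_pos: [0.6184, -0.0871, 0.2599]
orientation: [-0.133, 2.793, 0.024]
contact_force: [-1.1, 1.4, 0.9]
gripper_width: 0.0003
finger_force: 0.2
```

```bash
python3 e.py | grep -v '^[012]\.*[0-9]* \[..*\..* .*\]$'
```

```text
12.3833 [ 0.0188 -0.007   0.2599] [-1.1  1.4  0.9] [-0.26  0.32  1.67  0.16  0.83 -2.02]
side [(0.81, [117.2, 223.1]), (0.74, [129.3, 305.3]), (0.73, [201.9, 118.9]), (0.64, [318.9, 181.3])]
top [(0.9, [291.1, 225.6]), (0.75, [302.2, 342.6]), (0.71, [156.8, 179.5])]
```

Call:
{"api": "move_arm", "payload": {"targets": [[[1,-0.028,0,0.003,0,0,0],[1,-0.056,0,0.008,0,0,0],[1,-0.084,0,0.015,0,0,0],[1,-0.112,0,0.024,0,0,0],[1,-0.138,0,0.034,0,0,0],[1,-0.164,0,0.045,0,0,0],[1,-0.19,0,0.057,0,0,0],[1,-0.21,0,0.067,0,0,0]]]}}

```text
time_s: 13.25
ee_pos: [0.7061, -0.0787, 0.2634]
orientation: [-0.133, 2.792, 0.024]
contact_force: [-1.2, -0.0, 0.1]
gripper_width: 0.0002
finger_force: 0.0
```

```bash
python3 e.py | grep -v '^[012]\.*[0-9]* \[..*\..* .*\]$'
```

```text
13.25 [ 0.1069 -0.0076  0.2634] [-1.2 -0.   0.1] [-0.21  0.48  1.43  0.13  0.91 -1.95]
side [(0.9, [111.6, 224.2]), (0.77, [200.9, 119.2]), (0.76, [319.5, 183.1]), (0.74, [109.8, 329.6])]
top [(0.92, [157.1, 179.8]), (0.65, [299.6, 339.3]), (0.64, [288.0, 225.2])]
```

Call:
{"api": "move_arm", "payload": {"targets": [[[1,0.06,0,-0.06,0,0,0],[1,0.12,0,-0.12,0,0,0],[1,0.18,0,-0.18,0,0,0],[1,0.25,0,-0.22,0,0,0],[1,0.32,0,-0.25,0,0,0],[1,0.4,0,-0.28,0,0,0],[1,0.4,0,-0.28,0,0,0],[1,0.4,0,-0.28,0,0,0]]]}}

```text
time_s: 14.12
ee_pos: [0.5172, -0.0969, 0.3157]
orientation: [-0.132, 2.79, 0.022]
contact_force: [0.9, -0.9, 0.1]
gripper_width: 0.0007
finger_force: 0.0
```

```bash
python3 e.py| grep -v '^[012]\.*[0-9]* \[..*\..* .*\]$'
python3 - <<'E'
import cv2,numpy as np
cv2.imwrite("pics/p6.png",np.hstack([cv2.imread("pics/s_top.png")[60:310,120:440],cv2.imread("pics/s_side.png")[60:310,100:440]]))
E
```

```text
14.1167 [-0.0829 -0.0066  0.3157] [ 0.9 -0.9  0.1] [-0.35  0.08  1.83  0.18  0.92 -2.1 ]
side [(0.71, [319.6, 181.9]), (0.66, [206.2, 119.1]), (0.66, [114.7, 226.3]), (0.62, [300.7, 409.7]), (0.59, [106.1, 342.3])]
top [(0.82, [303.6, 338.4]), (0.77, [288.0, 224.0]), (0.61, [184.0, 242.3]), (0.56, [100.8, 285.4]), (0.34, [171.1, 288.2])]
```

View pics/p6.png

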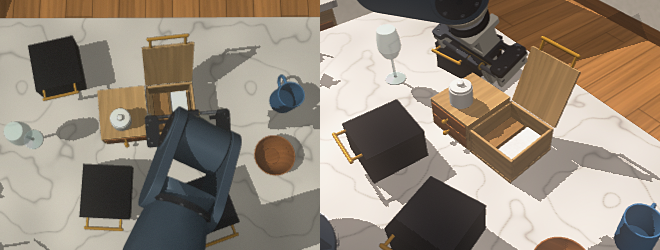

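The lid lies back on its stop: the bar reads top row ≈101 and side ≈(342,106), which matches 2.0 rad. The jar stands upright on the drawers, the other things are where they were, and the arm is clear. Handing in.

```bash
python3 -c "
from station import arm
print(arm.sign_off())"
```

```text
the job is handed in; nothing more can be done
None
```

The job is handed in: the jar stands upright wholly on the drawer box, and the caddy's lid lies back fully open at its stop. The glass, bowl and mug were not touched. On first touching the bar, the closed fingertips pushed it with a brief 54 N. That is below the 120 N wrist limit and was the fingertips, not the gripper's body, which the 40 N limit covers.

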